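# Sticker-stack sawn slats crosswise on the drying stand

## Robot

A 7-joint arm with a two-finger parallel gripper is mounted at the origin on the work surface. World frame = base frame: x ahead of the robot, y to its left, z up, the work surface at z = 0. Lengths are in m, angles in rad, forces in N, time in s.
With the tool pointing down it reaches from about 0.4 to 0.85 m from the base axis. Payload 4.5 kg.
Tool frame: the origin (TCP) lies at the centre of the arm's flange, where the gripper is bolted on; the fingertips stand 166 mm ahead of it and the grasp point (between the pads) lies ctrl.grasp_offset ahead of it (ctrl.grasp_offset is the distance from the TCP to the grasp point, in m); z points along the fingers, y is the line along which they close (so a half turn about z gives the same grasp; the last joint's range is limited). The gripper opens to 88 mm and grips with 3 to 60 N. Pads are 18 mm wide; open, the fingers measure 123 mm over their backs; the gripper's body (75 mm by 187 mm) begins 45 mm behind the grasp point.
Start: joints at [1.182, 0.689, -0.195, 1.565, 0.157, 0.902, -0.215], TCP at [0.256, -0.57, 0.405] pointing down, gripper open.
Joint ranges: [-3.01, 3.01], [-0.46, 2.08], [-1.47, 1.51], [0.13, 2.56], [-1, 4.14], [0.04, 2.09], [-2.66, 2.66]. Speed limits (rad/s): [2.57, 2.57, 3.14, 3.14, 3.14, 3.14, 3.14].

## Interface

Orientations are given as a rotation vector (axis times angle).
In Python, from plant import ctrl gives the robot as it stands.
- The arm moves only by the tool arm_command, never from a script. Its argument "series" is one flat list of numbers, 7 for each row, row after row: the shift along the tool's x, y, z in units of 0.75 m (1.0 is 0.75 m), then the turn, a rotation vector about the tool's x, y, z in units of pi rad (1.0 is pi rad), then the closure, from -1 (fully open) to 1 (shut). A call has 1 to 12 rows; each row is the pose to reach, as a shift and turn from the pose commanded when the call began, along the tool's axes at that moment, turning the shorter way round; what a row does not reach only later rows make up. A row lasts 1/10 s, in which the tool goes at most 50 mm and 8.59 degrees, less where a joint would pass 70% of its speed; a pose out of reach is approached as far as the arm can. A call with a number of a shift or a turn outside -1 to 1 is refused whole. A call with a gripper value outside its range is refused whole. The fingers move at their own pace and stop on an object; "newtons" is the grip in N (left out, the last holds). Time passes only in rows, so rows that repeat a pose let the fingers close. It gives the time, the measured TCP pose, the force, the opening and the grip force at its end, in the units of the state.
- ctrl.state(): the state, without advancing time (a new reading comes with each control period).
- ctrl.get_image(name): name is "scene" or "top"; returns the picture (384x512x3 uint8, red, green, blue); there is no depth.
- ctrl.camera_params(name): a dict with "intrinsics" (3x3 intrinsics, pixels), "position" and "rotation" of the camera in the world. Camera axes: x right, y up, looking along -z (the intrinsics and any distortion apply to the point x, -y, -z); pixel columns grow to the right and rows downward; lengths in m; the calibration is good to about 2 mm. A picture is of the moment at which its call begins. camera_params takes no time and is no camera call.
- ctrl.sign_off(): hands the job in; it is judged then, once.
Trained networks look in the newest picture that a camera, given by its name, has taken for a name from the list of things; names that differ only in an ending like _2 or _b are one class to them, and where a whole thing is asked for, a point or a joint stands for the part that bears it (a point fixed in the world has none). Each returns a list of dicts, best first, with "p" (0 to 1); they miss things now and then, are a little off and sometimes report something else, mostly with a low value. They report only what shows in the picture. A call takes as long as a camera call. They do not tell look-alikes from the thing itself.
- ctrl.spot_in(label, camera): "bbox" ([left, top, right, bottom] in pixels, round what is visible of it).
- ctrl.trace(label, camera): "region" (384x512 bool, what is visible of it) and "bbox" ([left, top, right, bottom] in pixels, round what is visible of it).
- ctrl.pinpoint(label, camera): "at" ([row, column] in pixels: a listed point, or the origin of a listed thing).
The state is a dict: "t": time; "joint_pos": joint angles; "joint_velocities": joint speeds; "tau": joint torques, N m; "ee_pos": TCP position; "tool_rot": TCP orientation; "contact_force": force on the tool from outside, world axes, zero at the start; "wrist_torque": the same for the moment, N m; "opening": finger opening in m; "grasp_force": force on a finger pad.
Only numpy, scipy, OpenCV 4.12 (cv2) and the standard library are available. Lean on these libraries where they do the work, as an engineer would, in place of code of your own. Each camera call takes 0.05 s, during which the arm holds its last target. There are 200 camera calls.

## Task

Stack the four slats to dry on the stand: lay the two pale ones flat on the bearers over the painted red places, each with its end butted up against the far blue fence, then lay the two dark ones crosswise on top of them, one straight above each bearer, each with its end butted up against the other blue fence. The slats are all of different lengths, so feel for the fence; lay them down rather than dropping them, do not shove the stand along the bench, and leave the tape measure, tape roll and screwdriver alone.

Things in the scene. Friction and masses are not known exactly. Their poses are not given: they have to be found in the camera images.
- stand: Loose plywood stand, about 2.2 kg, held on the bench by friction only; a hard sideways push slides it. Origin at bench level; x points away from the robot and y to the left (within 0.3 rad), z up. Board 15 mm thick, from -95 to 115 mm in x and y, carrying two bearers and two blue fences in an L. All offsets of bearers and fences are in this frame
- bearer_near (a point): Middle of the top of the fixed near bearer, at x = -48, y = 0, z = 35 mm on the stand: a wooden bar along the stand's y, 30 mm wide, 190 mm long. It has two red painted places, 36 mm wide, centred at y = -48 and 48 mm
- bearer_far (a point): The same for the far bearer, at x = 48, y = 0, z = 35 mm on the stand, with red places at y = -48 and 48 mm
- far_fence (a point): Top of the inner face of the far blue fence, at x = 100, y = 0, z = 77 mm on the stand. Fixed, upright, 15 mm thick, from y = -70 to 115 mm, facing the robot
- left_fence (a point): Top of the inner face of the other (left) blue fence, at x = 0, y = 100, z = 77 mm on the stand. Fixed, upright, 15 mm thick, from x = -70 to 100 mm, facing the stand's -y
- pale1: Pale wooden slat, 36 mm wide, 18 mm thick, lying flat on the bench at the start. Sawn by eye: its length is not known, somewhere between 155 and 190 mm, and no two slats are equally long. Origin at the middle of the wood (9 mm above its underside); x along its length, y across its width, z through its thickness. About 50 to 110 g
- pale2: Pale wooden slat, 36 mm wide, 18 mm thick, lying flat on the bench at the start. Sawn by eye: its length is not known, somewhere between 155 and 190 mm, and no two slats are equally long. Origin at the middle of the wood (9 mm above its underside); x along its length, y across its width, z through its thickness. About 50 to 110 g
- dark1: Dark brown wooden slat, 36 mm wide, 18 mm thick, lying flat on the bench at the start. Sawn by eye: its length is not known, somewhere between 155 and 190 mm, and no two slats are equally long. Origin at the middle of the wood (9 mm above its underside); x along its length, y across its width, z through its thickness. About 50 to 110 g
- dark2: Dark brown wooden slat, 36 mm wide, 18 mm thick, lying flat on the bench at the start. Sawn by eye: its length is not known, somewhere between 155 and 190 mm, and no two slats are equally long. Origin at the middle of the wood (9 mm above its underside); x along its length, y across its width, z through its thickness. About 50 to 110 g
- tape_measure: Bystander: yellow tape measure standing on the bench, 65 x 36 x 58 mm; origin at the centre of its underside
- tape_roll: Bystander: flat-lying blue roll of tape, 100 mm across, 36 mm high; origin at the centre of its underside
- screwdriver: Bystander: screwdriver with blue handle lying on the bench, 190 mm long along its x
Mind the look-alikes: they are no part of the job. What is shaped like the dark2 but pink or purple is not meant. Leave any purple look-alike of the pale2 alone.

How it is judged:
On the way:
1. both pale slats lie released on the bearers over the red places, butted against the far fence (x of pale1 in the frame of stand above 0.016 m and z of pale1 in the frame of stand between 0.038 and 0.05 m and angle between the x axis of each of pale1, pale2 and the x axis of stand, either way round below 0.12 rad and linear speed of each of pale1, pale2 below 0.03 m/s and contact force between the fingers and pale1 below 0.1 N and x of pale2 in the frame of stand above 0.005 m and z of pale2 in the frame of stand between 0.038 and 0.05 m and contact force between the fingers and pale2 below 0.1 N and ((y of pale1 in the frame of stand between 0.034 and 0.062 m and y of pale2 in the frame of stand between -0.062 and -0.034 m) or (y of pale1 in the frame of stand between -0.062 and -0.034 m and y of pale2 in the frame of stand between 0.034 and 0.062 m))), for 0.2 s.
At the end, for the whole second after the job is handed in: Pale slats flat on the bearers over the red places, each with an end within 4 mm of the far fence; dark slats flat across them above the bearers, each with an end within 4 mm of the left fence; sideways within 14 mm, direction within 0.12 rad, height within 6 mm; all released, at rest (all of step 1 and y of dark1 in the frame of stand above 0.003 m and z of dark1 in the frame of stand between 0.056 and 0.068 m and angle between the x axis of each of dark1, dark2 and the y axis of stand, either way round below 0.12 rad and linear speed of each of dark1, dark2 below 0.03 m/s and contact force between the fingers and dark1 below 0.1 N and y of dark2 in the frame of stand above 0.0135 m and z of dark2 in the frame of stand between 0.056 and 0.068 m and contact force between the fingers and dark2 below 0.1 N and ((x of dark1 in the frame of stand between 0.034 and 0.062 m and x of dark2 in the frame of stand between -0.062 and -0.034 m) or (x of dark1 in the frame of stand between -0.062 and -0.034 m and x of dark2 in the frame of stand between 0.034 and 0.062 m))); the robot touches nothing.
It fails at once if a slat is dropped or thrown (moves faster than 0.4 m/s while not in the fingers) ((linear speed of pale1 above 0.4 m/s and contact force between the fingers and pale1 below 0.05 N) or (linear speed of pale2 above 0.4 m/s and contact force between the fingers and pale2 below 0.05 N) or (linear speed of dark1 above 0.4 m/s and contact force between the fingers and dark1 below 0.05 N) or (linear speed of dark2 above 0.4 m/s and contact force between the fingers and dark2 below 0.05 N)).
It fails at once if the stand is shoved more than 15 mm (distance of stand from where it was at the start of the episode above 0.015 m).
It fails at once if a bystander is moved more than 30 mm (distance of any of tape_measure, tape_roll, screwdriver from where it was at the start of the episode above 0.03 m).
It also fails if it takes over 72 s, if anything falls off the work surface, if the arm or the gripper's body presses on something with over 40 N, if the wrist force passes 120 N, or if a joint passes its speed limit or range.

## Working session

There is one attempt and no reset: what is moved stays moved. The work goes in short steps, Python scripts to look and compute and a tool call to move; the robot and the scene stay as the last step left them, time stands still between calls to the robot, and variables do not carry over. Pictures are saved under pics/ and viewed, at most 10 in all, crops included, and the job is handed in when it is done.

Besides the shell and the picture viewer there is one more tool, called after "Call:" as a command line: name --argument value ..., lists and objects as JSON in quotes. arm_command: Moves the arm, as the interface text tells. Shifts and turns lie within -1 to 1; 1 stands for 0.75 m of shift or pi rad of turn. Its arguments: {"type":"object","properties":{"series":{"type":"array","items":{"type":"number"}},"newtons":{"type":"number"}},"required":["series"]}

```bash
mkdir -p pics; ls
python3 - <<'E'
from plant import ctrl
import cv2, numpy as np
s=ctrl.state(); print({k:np.round(v,4).tolist() for k,v in s.items()}, ctrl.grasp_offset)
for n in("top","scene"):
    im=ctrl.get_image(n); cv2.imwrite(f"pics/{n}0.png",cv2.resize(im[:,:,::-1],(800,600),interpolation=cv2.INTER_CUBIC))
    p=ctrl.camera_params(n); print(n,{k:np.round(v,4).tolist() for k,v in p.items()})
E
```

```text
pics
{'t': 0.0, 'joint_pos': [1.1818, 0.69, -0.1945, 1.5663, 0.1573, 0.9025, -0.2151], 'joint_velocities': [0.0005, -0.0005, -0.0026, 0.0002, 0.0011, 0.0009, -0.0], 'tau': [-0.0004, -52.7565, -1.2671, -15.3433, -0.0526, 0.0065, 0.0002], 'ee_pos': [0.2563, -0.5697, 0.4039], 'tool_rot': [-3.0699, -0.659, 0.0008], 'contact_force': [-0.0446, 0.8968, 0.8016], 'wrist_torque': [0.0134, 0.0347, -0.0226], 'grasp_force': 0.0, 'opening': 0.0883} 0.1473
top {'intrinsics': [[366.0964, 0.0, 251.1614], [0.0, 366.0964, 189.1201], [0.0, 0.0, 1.0]], 'position': [0.3302, -0.0737, 1.1842], 'rotation': [0.1692, -0.1796, -1.6091]}
scene {'intrinsics': [[364.6567, 0.0, 255.2099], [0.0, 364.6567, 194.0393], [0.0, 0.0, 1.0]], 'position': [1.0074, -0.5726, 0.8743], 'rotation': [0.6794, 0.2664, 0.7437]}
```

View pics/top0.png

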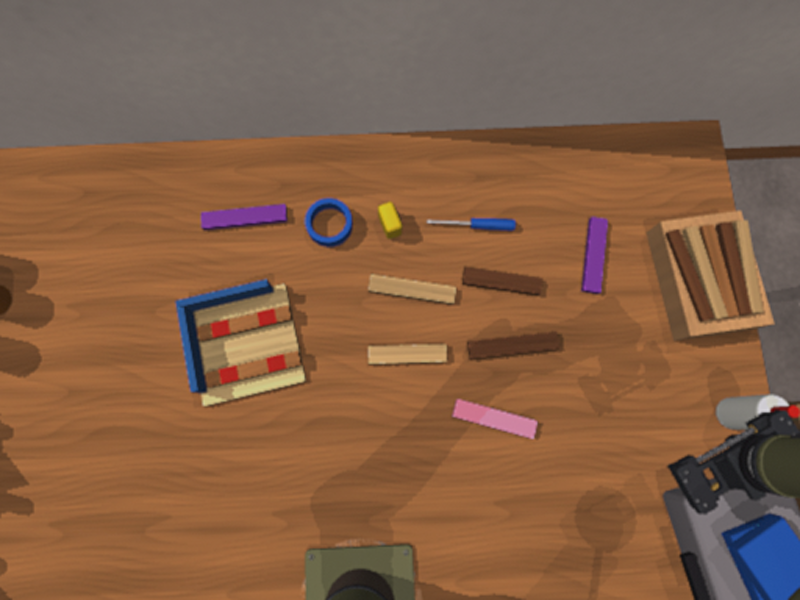

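View pics/scene0.png

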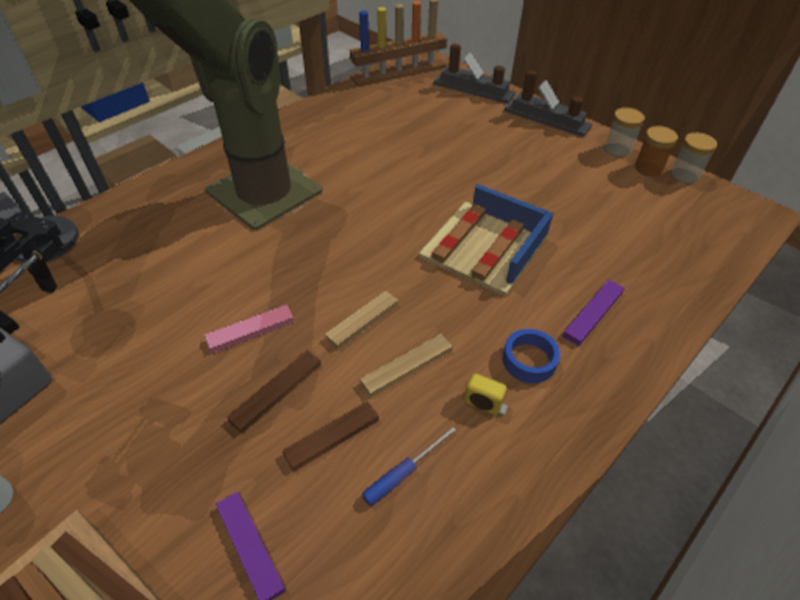

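The top view (800 px wide) shows the stand at (240,345), with fences at the top and left. The pale slats are at (412,289) and (407,354), the dark ones at (503,281) and (515,345). The look-alikes are at (495,418), (245,217) and (595,255). Next I'll measure the slats from the trace regions and the stand from its red patches.

```bash
cat > h.py <<'E'
from plant import ctrl
import cv2, numpy as np
from scipy.spatial.transform import Rotation as R
from scipy.optimize import least_squares
P={n:ctrl.camera_params(n) for n in("top","scene")}
def rot(p):
    r=np.array(p["rotation"]); return r if r.shape==(3,3) else R.from_rotvec(r).as_matrix()
def proj(n,X):
    p=P[n]; c=(np.atleast_2d(X)-p["position"])@rot(p); c=c*[1,-1,-1]
    q=c@np.array(p["intrinsics"]).T; return q[:,:2]/q[:,2:]
def back(n,uv,z):
    p=P[n]; uv=np.atleast_2d(uv); d=np.c_[uv,np.ones(len(uv))]@np.linalg.inv(p["intrinsics"]).T
    d=(d*[1,-1,-1])@rot(p).T; o=np.array(p["position"]); return o+d*((z-o[2])/d[:,2])[:,None]
REDS=np.array([[x,y,.035] for x in(-.048,.048) for y in(-.048,.048)])
def tow(q,X):
    X=np.atleast_2d(X); c,s=np.cos(q[2]),np.sin(q[2])
    return np.c_[q[0]+c*X[:,0]-s*X[:,1],q[1]+s*X[:,0]+c*X[:,1],X[:,2]]
E
cat > m.py <<'E'
from h import *
for n in("top","scene"):
    im=ctrl.get_image(n)
    for lab in("pale1","dark1"):
        for d in ctrl.trace(lab,n):
            m=d["region"].astype(np.uint8); mo=cv2.moments(m,True)
            if mo["m00"]<50: continue
            cen=[mo["m10"]/mo["m00"],mo["m01"]/mo["m00"]]
            X=back(n,cen,.009)[0]; v,u=np.nonzero(m); W=back(n,np.c_[u,v],.009)[:,:2]-X[:2]
            _,_,vt=np.linalg.svd(W,full_matrices=False); a=np.arctan2(vt[0,1],vt[0,0])%np.pi
            pr=W@vt[0]
            print(n,lab,round(d["p"],2),np.round(X[:2],4),"yaw%.3f"%a,"L%.3f"%np.ptp(pr),np.round(cen),im[m>0].mean(0).round())
    hsv=cv2.cvtColor(im,cv2.COLOR_RGB2HSV); 
    red=(((hsv[...,0]<4)|(hsv[...,0]>174))&(hsv[...,1]>190)&(hsv[...,2]>110)).astype(np.uint8)
    k,_,st,ce=cv2.connectedComponentsWithStats(red)
    for i in range(1,k):
        if st[i,4]>15: print(n,"red",st[i].tolist(),ce[i].round(2),back(n,ce[i],.035)[0,:2].round(4))
    for l in("bearer_near","bearer_far","far_fence","left_fence"):
        r=ctrl.pinpoint(l,n)
        if r: print(n,l,round(r[0]["p"],2),back(n,np.array(r[0]["at"])[::-1],.077 if "fence" in l else .035)[0,:2].round(4))
print(ctrl.state()["t"])
E
python3 m.py
```

```text
top pale1 0.75 [ 0.4682 -0.1097] yaw1.555 L0.158 [260. 227.] [186. 147. 100.]
top pale1 0.64 [ 0.6054 -0.1308] yaw1.376 L0.184 [264. 185.] [170. 134.  91.]
top pale1 0.59 [0.7826 0.2268] yaw1.632 L0.184 [156. 139.] [113.  55. 135.]
top dark1 0.92 [ 0.3308 -0.283 ] yaw1.254 L0.167 [317. 268.] [202. 125. 151.]
top dark1 0.91 [ 0.477  -0.3317] yaw1.633 L0.189 [328. 221.] [86. 54. 36.]
top dark1 0.91 [ 0.6147 -0.3233] yaw1.367 L0.166 [322. 180.] [91. 57. 38.]
top dark1 0.86 [ 0.6621 -0.5234] yaw2.925 L0.170 [380. 163.] [116.  56. 140.]
top red [165, 198, 12, 11, 90] [170.36 202.94] [0.5544 0.1722]
top red [135, 205, 12, 11, 94] [140.57 209.99] [0.536  0.2666]
top red [171, 227, 12, 11, 92] [176.2  232.11] [0.4606 0.1537]
top red [141, 235, 11, 10, 92] [146.05 239.52] [0.4418 0.2476]
top red [504, 259, 8, 8, 47] [507.43 262.79] [ 0.3197 -0.8655]
top bearer_near 0.84 [0.4479 0.2033]
top bearer_far 0.6 [0.5368 0.2158]
top far_fence 0.63 [0.5915 0.2337]
top left_fence 0.73 [0.4734 0.3184]
scene pale1 0.9 [ 0.4701 -0.1158] yaw1.568 L0.163 [231. 205.] [144. 119.  83.]
scene pale1 0.86 [0.7838 0.2183] yaw1.651 L0.197 [379. 201.] [ 98.  54. 117.]
scene pale1 0.57 [ 0.6054 -0.1315] yaw1.390 L0.188 [259. 234.] [141. 116.  81.]
scene dark1 0.94 [ 0.6676 -0.5231] yaw2.933 L0.173 [160. 351.] [100.  54. 124.]
scene dark1 0.91 [ 0.6145 -0.3239] yaw1.362 L0.168 [211. 279.] [82. 54. 36.]
scene dark1 0.83 [ 0.4775 -0.3344] yaw1.647 L0.191 [175. 250.] [76. 50. 33.]
scene dark1 0.69 [ 0.3335 -0.2823] yaw1.238 L0.163 [160. 211.] [158.  98. 114.]
scene red [297, 136, 8, 6, 24] [300.42 138.42] [0.4393 0.2476]
scene red [283, 151, 9, 7, 27] [287.15 154.3 ] [0.4598 0.1533]
scene red [310, 164, 7, 5, 18] [312.67 166.11] [0.5558 0.1697]
scene bearer_near 0.82 [0.4359 0.2041]
scene bearer_far 0.64 [0.5334 0.2316]
scene far_fence 0.66 [0.5979 0.2367]
scene left_fence 0.63 [0.4726 0.2991]
0.8
```

```bash
cat > plan.py <<'E'
# args: waypoints x,y,tipz,yaw  (S prefix: xy and yaw in the stand frame)
import sys
from h import *
Q=np.array([.4982,.2100,.196])
s=ctrl.state(); p=np.array(s["ee_pos"]); r=R.from_rotvec(s["tool_rot"]); M=r.as_matrix()
sx=tow([0,0,0],p)[0]; c,sn=np.cos(Q[2]),np.sin(Q[2]); d=p[:2]-Q[:2]
print("t",s["t"],"pos",p.round(4),"tip",round(p[2]-.166,4),"yaw",round(np.arctan2(M[1,0],M[0,0]),3),"stand xy",np.round([c*d[0]+sn*d[1],-sn*d[0]+c*d[1]],4),"tilt",M[:2,2].round(3),"F",np.round(s["contact_force"],1),"open",round(s["opening"],4),"g",round(s["grasp_force"],1),"j7",round(s["joint_pos"][6],2))
for a in sys.argv[1:]:
    S=a[0]=="S"; x,y,z,w=map(float,a.lstrip("S").split(","))
    if S: x,y=tow(Q,[x,y,0])[0,:2]; w+=Q[2]
    X=np.array([np.cos(w),np.sin(w),0]); Z=np.array([0,0,-1.]); T=np.c_[X,np.cross(Z,X),Z]
    v=(r.inv()*R.from_matrix(T)).as_rotvec()/np.pi; sh=M.T@(np.array([x,y,z+.166])-p)
    print(a,"->",(sh/.75).round(4).tolist(),v.round(4).tolist())
E
python3 plan.py 0.469,-.1105,.12,1.558 0.469,-.1105,.003,1.558
```

```text
t 0.8 pos [ 0.2565 -0.57    0.4048] tip 0.2388 yaw 0.423 stand xy [-0.389 -0.718] tilt [ 0. -0.] F [0.4 0.  0.3] open 0.0879 g 0.0 j7 -0.22
0.469,-.1105,.12,1.558 -> [0.5098, -0.4424, 0.1583] [0.0, 0.0, -0.3613]
0.469,-.1105,.003,1.558 -> [0.5098, -0.4424, 0.3143] [0.0, 0.0, -0.3613]
```

Call:
arm_command --series '[0.51,-0.442,0.158,0,0,-0.361,-1,0.51,-0.442,0.158,0,0,-0.361,-1,0.51,-0.442,0.158,0,0,-0.361,-1,0.51,-0.442,0.158,0,0,-0.361,-1,0.51,-0.442,0.158,0,0,-0.361,-1,0.51,-0.442,0.158,0,0,-0.361,-1,0.51,-0.442,0.158,0,0,-0.361,-1,0.51,-0.442,0.158,0,0,-0.361,-1,0.51,-0.442,0.158,0,0,-0.361,-1,0.51,-0.442,0.158,0,0,-0.361,-1,0.51,-0.442,0.158,0,0,-0.361,-1,0.51,-0.442,0.158,0,0,-0.361,-1]' --newtons 15

```text
t: 2.0
ee_pos: [0.4709, -0.1069, 0.2859]
tool_rot: [-2.229, -2.214, -0.004]
contact_force: [-0.6, -0.4, -0.7]
opening: 0.0883
grasp_force: 0.0
```

```bash
python3 plan.py 0.469,-.1105,.12,1.558 0.469,-.1105,.003,1.558
```

```text
t 2.0 pos [ 0.4709 -0.1069  0.2859] tip 0.1199 yaw 1.564 stand xy [-0.0885 -0.3055] tilt [0.002 0.002] F [-0.6 -0.4 -0.7] open 0.0883 g 0.0 j7 -0.38
0.469,-.1105,.12,1.558 -> [-0.0048, -0.0025, -0.0001] [0.0005, -0.0007, 0.0019]
0.469,-.1105,.003,1.558 -> [-0.0051, -0.0028, 0.1559] [0.0005, -0.0007, 0.0019]
```

Call:
arm_command --series '[0,0,0.06,0,0,0,-1,0,0,0.11,0,0,0,-1,0,0,0.145,0,0,0,-1,0,0,0.156,0,0,0,-1,0,0,0.156,0,0,0,-1,0,0,0.156,0,0,0,-1]'

```text
t: 2.6
ee_pos: [0.4694, -0.1115, 0.1702]
tool_rot: [2.237, 2.204, 0.001]
contact_force: [0.1, -0.5, 0.3]
opening: 0.088
grasp_force: 0.0
```

```bash
python3 plan.py 0.469,-.1105,.003,1.558
```

```text
t 2.6 pos [ 0.4694 -0.1115  0.1702] tip 0.0042 yaw 1.556 stand xy [-0.0908 -0.3098] tilt [ 0.001 -0.001] F [ 0.1 -0.5  0.3] open 0.088 g 0.0 j7 -0.49
0.469,-.1105,.003,1.558 -> [0.0014, -0.0006, 0.0016] [0.0004, 0.0002, -0.0007]
```

Call:
arm_command --series '[0,0,0,0,0,0,1,0,0,0,0,0,0,1,0,0,0,0,0,0,1,0,0,0,0,0,0,1,0,0,0,0,0,0,1,0,0,0,0,0,0,1,0,0,-0.03,0,0,0,1,0,0,-0.09,0,0,0,1,0,0,-0.14,0,0,0,1,0,0,-0.14,0,0,0,1]'

```text
t: 3.6
ee_pos: [0.4703, -0.1111, 0.278]
tool_rot: [2.234, 2.201, 0.007]
contact_force: [0.8, -0.4, 0.3]
opening: 0.0105
grasp_force: 0.0
```

```bash
python3 plan.py S0.008,0.048,.108,0 S0.008,.048,.043,0 S0.008,-0.048,.108,0
```

```text
t 3.6 pos [ 0.4703 -0.1111  0.278 ] tip 0.112 yaw 1.556 stand xy [-0.0899 -0.3095] tilt [ 0.007 -0.001] F [ 0.8 -0.4  0.3] open 0.0105 g 0.0 j7 -0.43
S0.008,0.048,.108,0 -> [0.4934, 0.0279, 0.0053] [0.0021, -0.0014, 0.4329]
S0.008,.048,.043,0 -> [0.4935, 0.0273, 0.0919] [0.0021, -0.0014, 0.4329]
S0.008,-0.048,.108,0 -> [0.3682, 0.0547, 0.0055] [0.0021, -0.0014, 0.4329]
```

The fingers move at only about 80 mm/s, so I lifted before they had gripped. I'll reopen partway, go down again and wait longer.

Call:
arm_command --series '[0,0,0,0,0,0,-0.4,0,0,0,0,0,0,-0.4,0,0,0,0,0,0,-0.4,0,0,0,0,0,0,-0.4,0,0,0,0,0,0,-0.4,0,0,0,0,0,0,-0.4,0,0,0.06,0,0,0,-0.4,0,0,0.11,0,0,0,-0.4,0,0,0.14,0,0,0,-0.4,0,0,0.143,0,0,0,-0.4]'

```text
t: 4.6
ee_pos: [0.4691, -0.1103, 0.1664]
tool_rot: [2.235, 2.207, -0.002]
contact_force: [-2.4, 2.1, 25.1]
opening: 0.0616
grasp_force: 12.6
```

Call:
arm_command --series '[0,0,0,0,0,0,1,0,0,0,0,0,0,1,0,0,0,0,0,0,1,0,0,0,0,0,0,1,0,0,0,0,0,0,1,0,0,0,0,0,0,1]'

```text
t: 5.2
ee_pos: [0.4692, -0.1108, 0.167]
tool_rot: [-2.237, -2.206, -0.0]
contact_force: [0.2, -0.8, 0.3]
opening: 0.0358
grasp_force: 15.0
```

```bash
python3 plan.py S0.008,0.048,.108,0 S0.008,.048,.042,0
```

```text
t 5.2 pos [ 0.4692 -0.1108  0.167 ] tip 0.001 yaw 1.557 stand xy [-0.0909 -0.309 ] tilt [-0.  0.] F [ 0.2 -0.8  0.3] open 0.0358 g 15.0 j7 -0.53
S0.008,0.048,.108,0 -> [0.493, 0.0297, -0.1427] [-0.0, -0.0, 0.4332]
S0.008,.048,.042,0 -> [0.493, 0.0297, -0.0547] [-0.0, -0.0, 0.4332]
```

Call:
arm_command --series '[0,0,-0.06,0,0,0,1,0,0,-0.143,0,0,0.04,1,0.493,0.03,-0.143,0,0,0.433,1,0.493,0.03,-0.143,0,0,0.433,1,0.493,0.03,-0.143,0,0,0.433,1,0.493,0.03,-0.143,0,0,0.433,1,0.493,0.03,-0.143,0,0,0.433,1,0.493,0.03,-0.143,0,0,0.433,1,0.493,0.03,-0.143,0,0,0.433,1,0.493,0.03,-0.143,0,0,0.433,1,0.493,0.03,-0.143,0,0,0.433,1,0.493,0.03,-0.143,0,0,0.433,1]'

```text
t: 6.4
ee_pos: [0.4965, 0.2581, 0.2739]
tool_rot: [3.124, 0.311, -0.001]
contact_force: [0.3, -0.8, 0.4]
opening: 0.0356
grasp_force: 15.0
```

Call:
arm_command --series '[0,0,0,0,0,0,1,0,0,0,0,0,0,1,0,0,0,0,0,0,1]'

```text
t: 6.7
ee_pos: [0.4972, 0.2572, 0.2742]
tool_rot: [3.126, 0.306, -0.001]
contact_force: [0.4, 1.8, 0.3]
opening: 0.0358
grasp_force: 15.0
```

```bash
python3 plan.py S0.008,0.048,.108,0 S0.008,.048,.040,0
```

```text
t 6.7 pos [0.4972 0.2572 0.2742] tip 0.1082 yaw 0.195 stand xy [0.0082 0.0464] tilt [-0.    -0.001] F [0.4 1.8 0.3] open 0.0358 g 15.0 j7 -1.76
S0.008,0.048,.108,0 -> [-0.0003, -0.0021, 0.0003] [0.0002, 0.0001, -0.0003]
S0.008,.048,.040,0 -> [-0.0002, -0.0021, 0.091] [0.0002, 0.0001, -0.0003]
```

Call:
arm_command --series '[0,-0.002,0.05,0,0,0,1,0,-0.002,0.085,0,0,0,1,0,-0.002,0.092,0,0,0,1,0,-0.002,0.092,0,0,0,1]' --newtons 15

```text
t: 7.1
ee_pos: [0.4966, 0.2595, 0.2047]
tool_rot: [3.126, 0.307, -0.002]
contact_force: [-0.6, 0.3, -0.5]
opening: 0.0361
grasp_force: 15.0
```

Call:
arm_command --series '[0.004,0,0,0,0,0,1,0.008,0,0,0,0,0,1,0.01,0,0,0,0,0,1,0.012,0,0,0,0,0,1]' --newtons 6

```text
t: 7.5
ee_pos: [0.5059, 0.2621, 0.2059]
tool_rot: [-3.126, -0.308, -0.002]
contact_force: [-0.6, -0.3, -0.8]
opening: 0.0361
grasp_force: 6.0
```

Call:
arm_command --series '[0.002,0,0,0,0,0,1,0.004,0,0,0,0,0,1]'

```text
t: 7.7
ee_pos: [0.5081, 0.2625, 0.2053]
tool_rot: [3.126, 0.309, -0.002]
contact_force: [-2.6, 0.1, -0.2]
opening: 0.0359
grasp_force: 6.0
```

Call:
arm_command --series '[0.002,0,0,0,0,0,1,0.004,0,0,0,0,0,1]'

```text
t: 7.9
ee_pos: [0.5092, 0.2627, 0.2045]
tool_rot: [3.125, 0.309, -0.011]
contact_force: [-7.4, -1.7, 0.0]
opening: 0.0359
grasp_force: 6.0
```

```bash
python3 plan.py S0.008,.048,.037,0
```

```text
t 7.9 pos [0.5092 0.2627 0.2045] tip 0.0385 yaw 0.197 stand xy [0.021  0.0496] tilt [-0.007 -0.002] F [-7.4 -1.7  0. ] open 0.0359 g 6.0 j7 -1.75
S0.008,.048,.037,0 -> [-0.0174, 0.0021, 0.0022] [0.0003, 0.0022, 0.0004]
```

Call:
arm_command --series '[-0.001,0,0.002,0,0,0,1,-0.001,0,0.003,0,0,0,1,-0.001,0,0.004,0,0,0,1]'

```text
t: 8.2
ee_pos: [0.5094, 0.2627, 0.2023]
tool_rot: [3.126, 0.309, -0.006]
contact_force: [-5.2, -0.8, 6.0]
opening: 0.0358
grasp_force: 6.0
```

```bash
python3 plan.py
```

```text
t 8.2 pos [0.5094 0.2627 0.2023] tip 0.0363 yaw 0.197 stand xy [0.0212 0.0495] tilt [-0.003 -0.001] F [-5.2 -0.8  6. ] open 0.0358 g 6.0 j7 -1.75
```

Call:
arm_command --series '[-0.002,0,0,0,0,0,-0.2,-0.002,0,0,0,0,0,-0.2,-0.002,0,0,0,0,0,-0.2,-0.002,0,0,0,0,0,-0.2,-0.002,0,-0.04,0,0,0,-0.2,-0.002,0,-0.1,0,0,0,-0.2,-0.002,0,-0.1,0,0,0,-0.2]'

```text
t: 8.9
ee_pos: [0.5113, 0.2633, 0.2819]
tool_rot: [-3.123, -0.307, -0.015]
contact_force: [1.7, 0.7, -0.7]
opening: 0.0528
grasp_force: 0.0
```

```bash
python3 plan.py .6054,-.1305,.11,1.38 .6054,-.1305,.002,1.38
python3 - <<'E'
from h import *
im=ctrl.get_image("scene"); cv2.imwrite("pics/s1.png",cv2.resize(im[80:230,200:400,::-1],(800,600),interpolation=cv2.INTER_CUBIC))
E
```

```text
t 8.9 pos [0.5113 0.2633 0.2819] tip 0.1159 yaw 0.196 stand xy [0.0232 0.0497] tilt [0.009 0.004] F [ 1.7  0.7 -0.7] open 0.0528 g 0.0 j7 -1.76
.6054,-.1305,.11,1.38 -> [0.0207, 0.5395, 0.0067] [0.0011, -0.0032, -0.3768]
.6054,-.1305,.002,1.38 -> [0.0193, 0.5399, 0.1507] [0.0011, -0.0032, -0.3768]
```

View pics/s1.png

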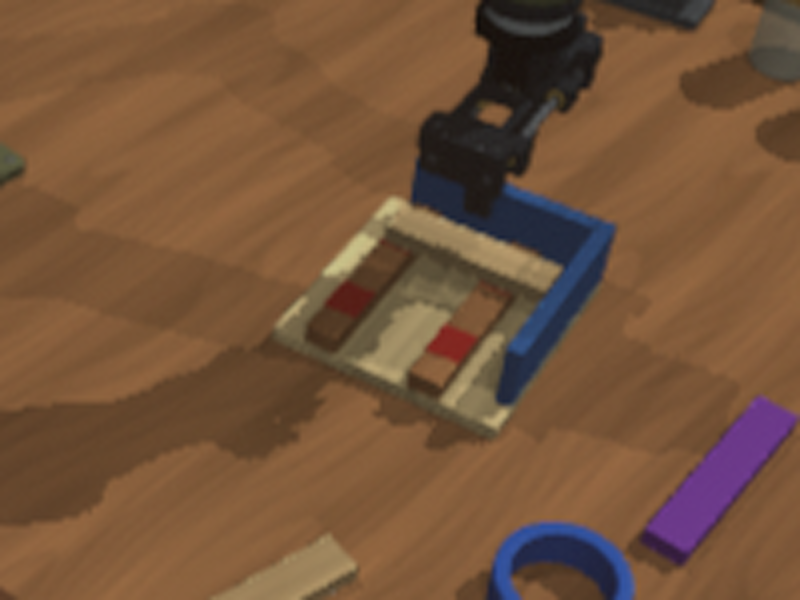

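The first slat lies flat on the bearers with its end at the far fence (crop px (555,280)). Next is pale2.

Call:
arm_command --series '[0.02,0.54,0.007,0,0,-0.377,-0.45,0.02,0.54,0.007,0,0,-0.377,-0.45,0.02,0.54,0.007,0,0,-0.377,-0.45,0.02,0.54,0.007,0,0,-0.377,-0.45,0.02,0.54,0.007,0,0,-0.377,-0.45,0.02,0.54,0.007,0,0,-0.377,-0.45,0.02,0.54,0.007,0,0,-0.377,-0.45,0.02,0.54,0.007,0,0,-0.377,-0.45,0.02,0.54,0.007,0,0,-0.377,-0.45,0.02,0.54,0.007,0,0,-0.377,-0.45,0.02,0.54,0.007,0,0,-0.377,-0.45,0.02,0.54,0.007,0,0,-0.377,-0.45]'

```text
t: 10.15
ee_pos: [0.6029, -0.1287, 0.2717]
tool_rot: [-2.417, -2.004, -0.001]
contact_force: [-0.5, 0.1, -0.3]
opening: 0.0638
grasp_force: 0.0
```

Call:
arm_command --series '[0,0,0,0,0,0,-0.45,0,0,0,0,0,0,-0.45]'

```text
t: 10.35
ee_pos: [0.603, -0.1301, 0.2721]
tool_rot: [-2.42, -2.003, -0.0]
contact_force: [0.2, -0.3, 0.6]
opening: 0.0637
grasp_force: 0.0
```

```bash
python3 plan.py .6054,-.1305,.11,1.38 .6054,-.1305,.003,1.38
```

```text
t 10.35 pos [ 0.603  -0.1301  0.2721] tip 0.1061 yaw 1.383 stand xy [ 0.0366 -0.354 ] tilt [-0.  0.] F [ 0.2 -0.3  0.6] open 0.0637 g 0.0 j7 -0.4
.6054,-.1305,.11,1.38 -> [0.0001, 0.0032, -0.0052] [-0.0, -0.0001, 0.001]
.6054,-.1305,.003,1.38 -> [0.0001, 0.0032, 0.1374] [-0.0, -0.0001, 0.001]
```

Call:
arm_command --series '[0,0.003,0.06,0,0,0,-0.45,0,0.003,0.11,0,0,0,-0.45,0,0.003,0.13,0,0,0,-0.45,0,0.003,0.137,0,0,0,-0.45,0,0.003,0.137,0,0,0,1,0,0.003,0.137,0,0,0,1,0,0.003,0.137,0,0,0,1,0,0.003,0.137,0,0,0,1,0,0.003,0.137,0,0,0,1,0,0.003,0.137,0,0,0,1]' --newtons 15

```text
t: 11.35
ee_pos: [0.6056, -0.1322, 0.1705]
tool_rot: [2.421, 2.0, 0.002]
contact_force: [-0.0, -0.5, 6.8]
opening: 0.036
grasp_force: 15.0
```

```bash
python3 plan.py S-0.005,-0.048,.108,0 S-0.005,-.048,.042,0
```

```text
t 11.35 pos [ 0.6056 -0.1322  0.1705] tip 0.0045 yaw 1.381 stand xy [ 0.0387 -0.3565] tilt [ 0.002 -0.   ] F [-0.  -0.5  6.8] open 0.036 g 15.0 j7 -0.45
S-0.005,-0.048,.108,0 -> [0.3591, -0.2086, -0.1384] [0.0005, -0.0003, 0.3771]
S-0.005,-.048,.042,0 -> [0.3592, -0.2087, -0.0504] [0.0005, -0.0003, 0.3771]
```

Call:
arm_command --series '[0,0,-0.06,0,0,0,1,0,0,-0.138,0,0,0.04,1,0.359,-0.209,-0.138,0,0,0.377,1,0.359,-0.209,-0.138,0,0,0.377,1,0.359,-0.209,-0.138,0,0,0.377,1,0.359,-0.209,-0.138,0,0,0.377,1,0.359,-0.209,-0.138,0,0,0.377,1,0.359,-0.209,-0.138,0,0,0.377,1,0.359,-0.209,-0.138,0,0,0.377,1,0.359,-0.209,-0.138,0,0,0.377,1,0.359,-0.209,-0.138,0,0,0.377,1,0.359,-0.209,-0.138,0,0,0.377,1]'

```text
t: 12.55
ee_pos: [0.5027, 0.1598, 0.2728]
tool_rot: [3.125, 0.307, 0.001]
contact_force: [-0.5, -0.3, -0.9]
opening: 0.0358
grasp_force: 15.0
```

Call:
arm_command --series '[0,0,0,0,0,0,1,0,0,0,0,0,0,1,0,0,0,0,0,0,1]'

```text
t: 12.85
ee_pos: [0.5023, 0.1611, 0.2727]
tool_rot: [3.126, 0.307, -0.0]
contact_force: [-0.1, 0.0, -1.5]
opening: 0.0359
grasp_force: 15.0
```

```bash
python3 plan.py S-0.005,-0.048,.0425,0
```

```text
t 12.85 pos [0.5023 0.1611 0.2727] tip 0.1067 yaw 0.196 stand xy [-0.0055 -0.0487] tilt [-0. -0.] F [-0.1  0.  -1.5] open 0.0359 g 15.0 j7 -1.63
S-0.005,-0.048,.0425,0 -> [0.0007, -0.001, 0.0856] [0.0001, 0.0, -0.0001]
```

Call:
arm_command --series '[0,-0.001,0.05,0,0,0,1,0,-0.001,0.08,0,0,0,1,0,-0.001,0.085,0,0,0,1,0,-0.001,0.085,0,0,0,1]'

```text
t: 13.25
ee_pos: [0.5018, 0.1624, 0.2086]
tool_rot: [3.126, 0.308, -0.002]
contact_force: [-0.7, 0.7, -0.3]
opening: 0.0362
grasp_force: 15.0
```

Call:
arm_command --series '[0.004,0,0,0,0,0,1,0.008,0,0,0,0,0,1,0.011,0,0,0,0,0,1,0.014,0,0,0,0,0,1]' --newtons 6

```text
t: 13.65
ee_pos: [0.5117, 0.1646, 0.2094]
tool_rot: [3.126, 0.309, -0.003]
contact_force: [-4.8, -1.6, 0.7]
opening: 0.0362
grasp_force: 6.0
```

Call:
arm_command --series '[0.002,0,0,0,0,0,1,0.004,0,0,0,0,0,1]'

```text
t: 13.85
ee_pos: [0.5128, 0.1648, 0.2085]
tool_rot: [3.125, 0.309, -0.011]
contact_force: [-7.5, -1.9, 0.3]
opening: 0.036
grasp_force: 6.0
```

```bash
python3 plan.py
```

```text
t 13.85 pos [0.5128 0.1648 0.2085] tip 0.0425 yaw 0.197 stand xy [ 0.0055 -0.0472] tilt [-0.007 -0.002] F [-7.5 -1.9  0.3] open 0.036 g 6.0 j7 -1.62
```

Call:
arm_command --series '[-0.001,0,0.002,0,0,0,1,-0.001,0,0.004,0,0,0,1,-0.001,0,0.005,0,0,0,1]'

```text
t: 14.15
ee_pos: [0.5133, 0.1649, 0.2056]
tool_rot: [3.126, 0.309, -0.004]
contact_force: [-3.6, -0.9, 6.4]
opening: 0.0358
grasp_force: 6.0
```

```bash
python3 plan.py
```

```text
t 14.15 pos [0.5133 0.1649 0.2056] tip 0.0396 yaw 0.197 stand xy [ 0.0061 -0.0472] tilt [-0.003 -0.001] F [-3.6 -0.9  6.4] open 0.0358 g 6.0 j7 -1.62
```

Call:
arm_command --series '[-0.002,0,0,0,0,0,-0.2,-0.002,0,0,0,0,0,-0.2,-0.002,0,0,0,0,0,-0.2,-0.002,0,0,0,0,0,-0.2,-0.002,0,-0.04,0,0,0,-0.2,-0.002,0,-0.09,0,0,0,-0.2,-0.002,0,-0.09,0,0,0,-0.2,-0.002,0,-0.09,0,0,0,-0.2]'

```text
t: 14.95
ee_pos: [0.5132, 0.165, 0.2733]
tool_rot: [-3.126, -0.308, -0.003]
contact_force: [0.8, 0.7, -1.0]
opening: 0.0529
grasp_force: 0.0
```

```bash
python3 plan.py .6146,-.3235,.11,1.365 .4772,-.3325,.11,1.638
```

```text
t 14.95 pos [0.5132 0.165  0.2733] tip 0.1073 yaw 0.197 stand xy [ 0.0059 -0.047 ] tilt [0.002 0.001] F [ 0.8  0.7 -1. ] open 0.0529 g 0.0 j7 -1.63
.6146,-.3235,.11,1.365 -> [0.0053, 0.6652, -0.0037] [0.0003, -0.0006, -0.3719]
.4772,-.3325,.11,1.638 -> [-0.1767, 0.6412, -0.0041] [0.0004, -0.0006, -0.4588]
```

Call:
arm_command --series '[0.005,0.665,-0.004,0,0,-0.372,-0.45,0.005,0.665,-0.004,0,0,-0.372,-0.45,0.005,0.665,-0.004,0,0,-0.372,-0.45,0.005,0.665,-0.004,0,0,-0.372,-0.45,0.005,0.665,-0.004,0,0,-0.372,-0.45,0.005,0.665,-0.004,0,0,-0.372,-0.45,0.005,0.665,-0.004,0,0,-0.372,-0.45,0.005,0.665,-0.004,0,0,-0.372,-0.45,0.005,0.665,-0.004,0,0,-0.372,-0.45,0.005,0.665,-0.004,0,0,-0.372,-0.45,0.005,0.665,-0.004,0,0,-0.372,-0.45,0.005,0.665,-0.004,0,0,-0.372,-0.45]'

```text
t: 16.15
ee_pos: [0.613, -0.3248, 0.2736]
tool_rot: [-2.438, -1.977, 0.001]
contact_force: [0.4, 1.5, -0.1]
opening: 0.064
grasp_force: 0.0
```

Call:
arm_command --series '[0,0,0,0,0,0,-0.45,0,0,0,0,0,0,-0.45,0,0,0,0,0,0,-0.45]'

```text
t: 16.45
ee_pos: [0.6144, -0.3217, 0.2757]
tool_rot: [-2.434, -1.985, -0.001]
contact_force: [0.1, 0.7, -0.7]
opening: 0.0638
grasp_force: 0.0
```

```bash
python3 plan.py .6146,-.3235,.11,1.365 .6146,-.3235,.003,1.365;python3 - <<'E'
from h import *
im=ctrl.get_image("top"); cv2.imwrite("pics/t2.png",cv2.resize(im[160:285,100:400,::-1],(800,333),interpolation=cv2.INTER_CUBIC))
E
```

```text
t 16.45 pos [ 0.6144 -0.3217  0.2757] tip 0.1097 yaw 1.368 stand xy [ 0.0104 -0.5441] tilt [-0.     0.001] F [ 0.1  0.7 -0.7] open 0.0638 g 0.0 j7 -0.12
.6146,-.3235,.11,1.365 -> [-0.0023, 0.0008, -0.0004] [-0.0001, -0.0003, 0.001]
.6146,-.3235,.003,1.365 -> [-0.0024, 0.0009, 0.1423] [-0.0001, -0.0003, 0.001]
```

View pics/t2.png

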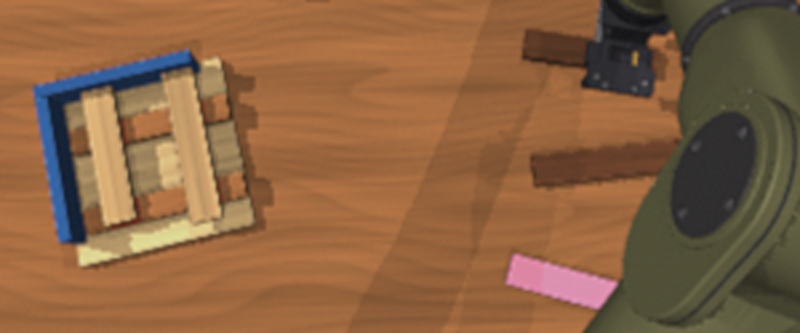

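Both pale slats lie over the red places with their top ends at the far fence (crop (97,92) and (180,72)). The gripper is over the upper dark slat, so I'll pick that one up.

Call:
arm_command --series '[-0.002,0.001,0.06,0,0,0,-0.45,-0.002,0.001,0.115,0,0,0,-0.45,-0.002,0.001,0.136,0,0,0,-0.45,-0.002,0.001,0.142,0,0,0,-0.45,-0.002,0.001,0.142,0,0,0,1,-0.002,0.001,0.142,0,0,0,1,-0.002,0.001,0.142,0,0,0,1,-0.002,0.001,0.142,0,0,0,1,-0.002,0.001,0.142,0,0,0,1,-0.002,0.001,0.142,0,0,0,1]' --newtons 15

```text
t: 17.5
ee_pos: [0.615, -0.3254, 0.1709]
tool_rot: [2.436, 1.98, 0.001]
contact_force: [-1.6, 0.6, 5.9]
opening: 0.0358
grasp_force: 15.0
```

```bash
python3 plan.py S0.048,0.003,.13,1.5708 S0.048,.003,.060,1.5708
```

```text
t 17.5 pos [ 0.615  -0.3254  0.1709] tip 0.0049 yaw 1.365 stand xy [ 0.0103 -0.5479] tilt [ 0.002 -0.001] F [-1.6  0.6  5.9] open 0.0358 g 15.0 j7 -0.16
S0.048,0.003,.13,1.5708 -> [0.6957, -0.2405, -0.1678] [0.0006, 0.0003, -0.1278]
S0.048,.003,.060,1.5708 -> [0.6957, -0.2407, -0.0745] [0.0006, 0.0003, -0.1278]
```

Call:
arm_command --series '[0,0,-0.06,0,0,0,1,0,0,-0.12,0,0,0,1,0.696,-0.24,-0.168,0,0,-0.128,1,0.696,-0.24,-0.168,0,0,-0.128,1,0.696,-0.24,-0.168,0,0,-0.128,1,0.696,-0.24,-0.168,0,0,-0.128,1,0.696,-0.24,-0.168,0,0,-0.128,1,0.696,-0.24,-0.168,0,0,-0.128,1,0.696,-0.24,-0.168,0,0,-0.128,1,0.696,-0.24,-0.168,0,0,-0.128,1,0.696,-0.24,-0.168,0,0,-0.128,1,0.696,-0.24,-0.168,0,0,-0.128,1]'

```text
t: 18.7
ee_pos: [0.551, 0.1717, 0.2922]
tool_rot: [1.992, 2.428, 0.001]
contact_force: [1.6, -0.4, -0.7]
opening: 0.0358
grasp_force: 15.0
```

Call:
arm_command --series '[0,0,0,0,0,0,1,0,0,0,0,0,0,1,0,0,0,0,0,0,1,0,0,0,0,0,0,1]'

```text
t: 19.1
ee_pos: [0.5519, 0.1676, 0.2915]
tool_rot: [1.996, 2.425, -0.002]
contact_force: [0.2, -0.3, 0.0]
opening: 0.0357
grasp_force: 15.0
```

```bash
python3 plan.py S0.048,0.003,.13,1.5708 S0.048,.003,.061,1.5708
```

```text
t 19.1 pos [0.5519 0.1676 0.2915] tip 0.1255 yaw 1.764 stand xy [ 0.0444 -0.052 ] tilt [-0.    -0.002] F [ 0.2 -0.3  0. ] open 0.0357 g 15.0 j7 -0.62
S0.048,0.003,.13,1.5708 -> [0.0733, 0.0046, -0.0061] [-0.0002, 0.0005, -0.0008]
S0.048,.003,.061,1.5708 -> [0.0735, 0.0047, 0.0859] [-0.0002, 0.0005, -0.0008]
```

Call:
arm_command --series '[0.04,0.005,0,0,0,0,1,0.073,0.005,0,0,0,0,1,0.073,0.005,0,0,0,0,1,0.073,0.005,0.04,0,0,0,1,0.073,0.005,0.075,0,0,0,1,0.073,0.005,0.085,0,0,0,1,0.073,0.005,0.085,0,0,0,1]'

```text
t: 19.8
ee_pos: [0.5445, 0.2226, 0.227]
tool_rot: [-1.995, -2.427, 0.005]
contact_force: [-0.8, 0.3, -0.2]
opening: 0.0358
grasp_force: 15.0
```

```bash
python3 plan.py S0.048,0.0135,.061,1.5708
```

```text
t 19.8 pos [0.5445 0.2226 0.227 ] tip 0.061 yaw 1.766 stand xy [0.0478 0.0034] tilt [-0.002 -0.002] F [-0.8  0.3 -0.2] open 0.0358 g 15.0 j7 -0.73
S0.048,0.0135,.061,1.5708 -> [0.0135, 0.0002, 0.0] [-0.0008, 0.0005, -0.0003]
```

Call:
arm_command --series '[0.004,0,0,0,0,0,1,0.008,0,0,0,0,0,1,0.011,0,0,0,0,0,1,0.014,0,0,0,0,0,1]' --newtons 6

```text
t: 20.2
ee_pos: [0.5431, 0.2321, 0.2285]
tool_rot: [1.992, 2.424, -0.006]
contact_force: [2.2, -8.0, 1.2]
opening: 0.036
grasp_force: 6.0
```

Call:
arm_command --series '[0.002,0,0,0,0,0,1,0.004,0,0,0,0,0,1]'

```text
t: 20.4
ee_pos: [0.5428, 0.2338, 0.2282]
tool_rot: [1.993, 2.422, -0.008]
contact_force: [2.9, -8.3, 0.1]
opening: 0.0359
grasp_force: 6.0
```

```bash
python3 plan.py
```

```text
t 20.4 pos [0.5428 0.2338 0.2282] tip 0.0622 yaw 1.764 stand xy [0.0484 0.0147] tilt [ 0.001 -0.007] F [ 2.9 -8.3  0.1] open 0.0359 g 6.0 j7 -0.75
```

Call:
arm_command --series '[-0.001,0,0.002,0,0,0,1,-0.001,0,0.004,0,0,0,1,-0.001,0,0.006,0,0,0,1]'

```text
t: 20.7
ee_pos: [0.5427, 0.2345, 0.2243]
tool_rot: [1.993, 2.424, -0.004]
contact_force: [0.4, -6.4, 5.1]
opening: 0.0359
grasp_force: 6.0
```

```bash
python3 plan.py
```

```text
t 20.7 pos [0.5427 0.2345 0.2243] tip 0.0583 yaw 1.765 stand xy [0.0484 0.0153] tilt [ 0.001 -0.005] F [ 0.4 -6.4  5.1] open 0.0359 g 6.0 j7 -0.75
```

Call:
arm_command --series '[-0.002,0,0,0,0,0,-0.2,-0.002,0,0,0,0,0,-0.2,-0.002,0,0,0,0,0,-0.2,-0.002,0,0,0,0,0,-0.2,-0.002,0,-0.04,0,0,0,-0.2,-0.002,0,-0.09,0,0,0,-0.2,-0.002,0,-0.09,0,0,0,-0.2,-0.002,0,-0.09,0,0,0,-0.2]'

```text
t: 21.5
ee_pos: [0.5424, 0.2356, 0.2917]
tool_rot: [1.992, 2.428, 0.003]
contact_force: [-0.1, -0.5, -0.3]
opening: 0.0533
grasp_force: 0.0
```

```bash
python3 plan.py .4772,-.332,.11,1.638
```

```text
t 21.5 pos [0.5424 0.2356 0.2917] tip 0.1257 yaw 1.768 stand xy [0.0483 0.0165] tilt [0.002 0.001] F [-0.1 -0.5 -0.3] open 0.0533 g 0.0 j7 -0.7
.4772,-.332,.11,1.638 -> [-0.7252, -0.2332, 0.0201] [0.0006, -0.0003, 0.0413]
```

Call:
arm_command --series '[-0.725,-0.233,0.02,0,0,0.041,-0.45,-0.725,-0.233,0.02,0,0,0.041,-0.45,-0.725,-0.233,0.02,0,0,0.041,-0.45,-0.725,-0.233,0.02,0,0,0.041,-0.45,-0.725,-0.233,0.02,0,0,0.041,-0.45,-0.725,-0.233,0.02,0,0,0.041,-0.45,-0.725,-0.233,0.02,0,0,0.041,-0.45,-0.725,-0.233,0.02,0,0,0.041,-0.45,-0.725,-0.233,0.02,0,0,0.041,-0.45,-0.725,-0.233,0.02,0,0,0.041,-0.45,-0.725,-0.233,0.02,0,0,0.041,-0.45,-0.725,-0.233,0.02,0,0,0.041,-0.45]'

```text
t: 22.7
ee_pos: [0.4743, -0.3379, 0.2741]
tool_rot: [-2.153, -2.287, 0.006]
contact_force: [0.2, -0.2, -0.6]
opening: 0.0639
grasp_force: 0.0
```

Call:
arm_command --series '[0,0,0,0,0,0,-0.45,0,0,0,0,0,0,-0.45,0,0,0,0,0,0,-0.45,0,0,0,0,0,0,-0.45]'

```text
t: 23.1
ee_pos: [0.4778, -0.3299, 0.276]
tool_rot: [-2.14, -2.299, -0.001]
contact_force: [0.6, 0.8, -0.9]
opening: 0.0634
grasp_force: 0.0
```

```bash
python3 plan.py .4772,-.332,.11,1.638 .4772,-.332,.003,1.638
```

```text
t 23.1 pos [ 0.4778 -0.3299  0.276 ] tip 0.11 yaw 1.642 stand xy [-0.1251 -0.5256] tilt [-0.     0.001] F [ 0.6  0.8 -0.9] open 0.0634 g 0.0 j7 0.06
.4772,-.332,.11,1.638 -> [-0.0027, -0.001, -0.0001] [0.0, -0.0004, 0.0014]
.4772,-.332,.003,1.638 -> [-0.0029, -0.001, 0.1426] [0.0, -0.0004, 0.0014]
```

Call:
arm_command --series '[-0.002,-0.001,0.06,0,0,0,-0.45,-0.002,-0.001,0.115,0,0,0,-0.45,-0.002,-0.001,0.136,0,0,0,-0.45,-0.002,-0.001,0.142,0,0,0,-0.45,-0.002,-0.001,0.142,0,0,0,1,-0.002,-0.001,0.142,0,0,0,1,-0.002,-0.001,0.142,0,0,0,1,-0.002,-0.001,0.142,0,0,0,1,-0.002,-0.001,0.142,0,0,0,1,-0.002,-0.001,0.142,0,0,0,1]' --newtons 15

```text
t: 24.1
ee_pos: [0.4769, -0.3341, 0.1708]
tool_rot: [2.144, 2.293, 0.001]
contact_force: [-0.6, 0.0, 6.6]
opening: 0.0359
grasp_force: 15.0
```

```bash
python3 plan.py S-0.048,-.008,.13,1.5708 S-0.048,-.008,.060,1.5708
```

```text
t 24.1 pos [ 0.4769 -0.3341  0.1708] tip 0.0048 yaw 1.638 stand xy [-0.1269 -0.5295] tilt [ 0.002 -0.001] F [-0.6  0.   6.6] open 0.0359 g 15.0 j7 -0.04
S-0.048,-.008,.13,1.5708 -> [0.7028, 0.0155, -0.1679] [0.0005, 0.0005, -0.0409]
S-0.048,-.008,.060,1.5708 -> [0.703, 0.0153, -0.0745] [0.0005, 0.0005, -0.0409]
```

Call:
arm_command --series '[0,0,-0.06,0,0,0,1,0.04,0,-0.12,0,0,0,1,0.703,0.015,-0.168,0,0,-0.041,1,0.703,0.015,-0.168,0,0,-0.041,1,0.703,0.015,-0.168,0,0,-0.041,1,0.703,0.015,-0.168,0,0,-0.041,1,0.703,0.015,-0.168,0,0,-0.041,1,0.703,0.015,-0.168,0,0,-0.041,1,0.703,0.015,-0.168,0,0,-0.041,1,0.703,0.015,-0.168,0,0,-0.041,1,0.703,0.015,-0.168,0,0,-0.041,1,0.703,0.015,-0.168,0,0,-0.041,1]'

```text
t: 25.3
ee_pos: [0.4515, 0.194, 0.2959]
tool_rot: [1.992, 2.429, 0.0]
contact_force: [0.4, -0.2, -1.4]
opening: 0.036
grasp_force: 15.0
```

Call:
arm_command --series '[0,0,0,0,0,0,1,0,0,0,0,0,0,1,0,0,0,0,0,0,1,0,0,0,0,0,0,1]'

```text
t: 25.7
ee_pos: [0.4522, 0.19, 0.2953]
tool_rot: [1.996, 2.425, -0.002]
contact_force: [-0.7, -0.8, -0.3]
opening: 0.0362
grasp_force: 15.0
```

```bash
python3 plan.py S-0.048,-.008,.13,1.5708 S-0.048,-.008,.061,1.5708
```

```text
t 25.7 pos [0.4522 0.19   0.2953] tip 0.1293 yaw 1.765 stand xy [-0.049  -0.0106] tilt [-0.001 -0.002] F [-0.7 -0.8 -0.3] open 0.0362 g 15.0 j7 -0.78
S-0.048,-.008,.13,1.5708 -> [0.0035, 0.0014, -0.001] [-0.0003, 0.0005, -0.0007]
S-0.048,-.008,.061,1.5708 -> [0.0036, 0.0014, 0.091] [-0.0003, 0.0005, -0.0007]
```

Call:
arm_command --series '[0.002,0.001,0.05,0,0,0,1,0.002,0.001,0.08,0,0,0,1,0.002,0.001,0.09,0,0,0,1,0.002,0.001,0.09,0,0,0,1]'

```text
t: 26.1
ee_pos: [0.4523, 0.1926, 0.2272]
tool_rot: [-1.994, -2.427, 0.004]
contact_force: [0.1, 0.1, -0.3]
opening: 0.0354
grasp_force: 15.0
```

Call:
arm_command --series '[0.004,0,0,0,0,0,1,0.008,0,0,0,0,0,1,0.011,0,0,0,0,0,1,0.014,0,0,0,0,0,1]' --newtons 6

```text
t: 26.5
ee_pos: [0.4507, 0.2036, 0.2285]
tool_rot: [1.993, 2.427, -0.0]
contact_force: [2.5, -4.4, 0.2]
opening: 0.0359
grasp_force: 6.0
```

Call:
arm_command --series '[0.002,0,0,0,0,0,1,0.004,0,0,0,0,0,1]'

```text
t: 26.7
ee_pos: [0.4504, 0.2044, 0.2281]
tool_rot: [1.994, 2.423, -0.006]
contact_force: [3.2, -7.5, -0.9]
opening: 0.0358
grasp_force: 6.0
```

```bash
python3 plan.py
```

```text
t 26.7 pos [0.4504 0.2044 0.2281] tip 0.0621 yaw 1.764 stand xy [-0.048   0.0038] tilt [ 0.    -0.005] F [ 3.2 -7.5 -0.9] open 0.0358 g 6.0 j7 -0.87
```

Call:
arm_command --series '[-0.001,0,0.002,0,0,0,1,-0.001,0,0.004,0,0,0,1,-0.001,0,0.006,0,0,0,1]'

```text
t: 27.0
ee_pos: [0.4502, 0.2047, 0.2237]
tool_rot: [1.993, 2.425, -0.003]
contact_force: [0.8, -4.6, 4.9]
opening: 0.0363
grasp_force: 6.0
```

```bash
python3 plan.py
```

```text
t 27.0 pos [0.4502 0.2047 0.2237] tip 0.0577 yaw 1.766 stand xy [-0.0481  0.0041] tilt [ 0.    -0.003] F [ 0.8 -4.6  4.9] open 0.0363 g 6.0 j7 -0.87
```

Touched down. I'll release, lift and move clear to look.

Call:
arm_command --series '[-0.002,0,0,0,0,0,-0.2,-0.002,0,0,0,0,0,-0.2,-0.002,0,0,0,0,0,-0.2,-0.002,0,0,0,0,0,-0.2,-0.002,0,-0.04,0,0,0,-0.2,-0.002,0,-0.1,0,0,0,-0.2,-0.1,0,-0.14,0,0,0,-0.2,-0.2,0,-0.14,0,0,0,-0.2,-0.3,0,-0.14,0,0,0,-0.2,-0.36,0,-0.14,0,0,0,-0.2,-0.4,0,-0.14,0,0,0,-0.2,-0.4,0,-0.14,0,0,0,-0.2]'

```text
t: 28.2
ee_pos: [0.5081, -0.0875, 0.3285]
tool_rot: [1.992, 2.429, 0.001]
contact_force: [0.3, -0.2, 0.1]
opening: 0.053
grasp_force: 0.0
```

Run:
```python
from h import *
Q=[.4982,.21,.196]
a=ctrl.get_image("top"); b=ctrl.get_image("scene")
A=cv2.resize(a[170:270,100:220,::-1],(480,400),interpolation=cv2.INTER_CUBIC); cv2.imwrite("pics/t3.png",A)
cv2.imwrite("pics/s3.png",cv2.resize(b[100:220,250:380,::-1],(650,600),interpolation=cv2.INTER_CUBIC))
for n in("top","scene"):
    for l in("dark1","pale1"):
        for d in ctrl.trace(l,n):
            m=cv2.moments(d["region"].astype(np.uint8),True); z=.062 if l=="dark1" else .044
            X=back(n,[m["m10"]/m["m00"],m["m01"]/m["m00"]],z)[0,:2]-Q[:2]; c,s=np.cos(.196),np.sin(.196)
            L=[c*X[0]+s*X[1],-s*X[0]+c*X[1]]
            if np.abs(L).max()<.15: print(n,l,round(d["p"],2),np.round(L,4))
```

```text
top dark1 0.93 [-0.0474  0.0086]
top dark1 0.55 [0.0503 0.0173]
top pale1 0.91 [0.0212 0.0501]
top pale1 0.72 [ 0.0079 -0.0474]
scene dark1 0.79 [-0.0469  0.0045]
scene dark1 0.77 [0.0488 0.0073]
scene pale1 0.62 [ 0.0269 -0.051 ]
scene pale1 0.61 [ 0.0491 -0.0117]
scene pale1 0.52 [0.0183 0.0462]
```

View pics/t3.png

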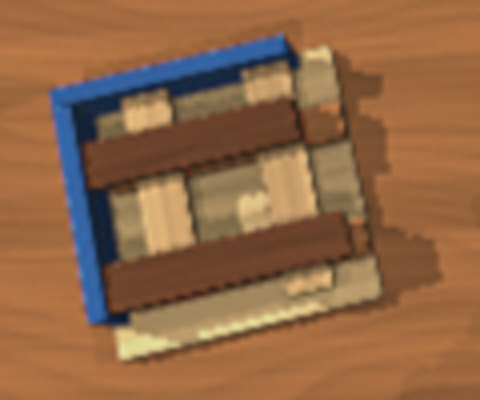

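View pics/s3.png

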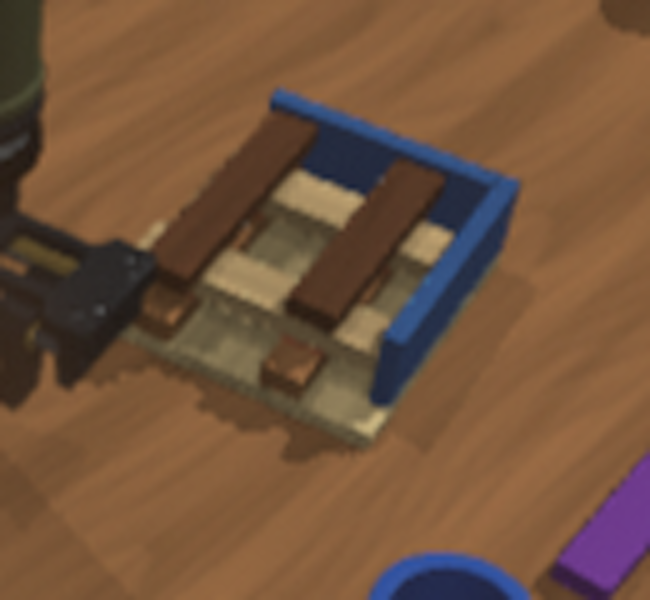

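In the top crop the dark slats lie above both bearers, with their ends at the left fence (85,165) and (105,285). The pale ends are at the far fence. The measured centres agree with the tolerances, so I'm handing in.

```bash
python3 -c "
from plant import ctrl
print(ctrl.sign_off())"
```

```text
the job is handed in; nothing more can be done
None
```

The job is handed in at about 28 s of the 72 s allowed: both pale slats lie over the red places against the far fence, and both dark slats lie across them above the bearers against the left fence. This is from my final camera check; `sign_off` returned no verdict.

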